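Pop the drip tray out of the corner dish rack and trap it with the other finger

TASK

Press down the orange release paddle on the dish rack with one fingertip, so that the sprung blue drip tray pops out from under the rack, and catch the tray's front panel with the other finger before it slides out over the front edge of the wooden plank. Let the tray come out by at least a centimetre, catch it gently without gripping it, and leave the mugs and all the other dishes alone. The program finishes while the finger is still holding the tray back.

Things in the scene. Friction and masses are not known exactly. Their poses are not given: they have to be found in the camera images.
- corner: Fixed: two plywood walls 220 to 230 mm high meeting at a right angle, and between them a triangular wooden plank, its top 50 mm above the table, 960 mm wide along its front edge and 480 mm deep. Origin: at table height, under the middle of the plank's front edge; x points level from the front edge into the corner, y to the left along the front edge, z up.
- rack: Fixed: the corner dish rack standing on the plank. A grey plastic front rail (300 mm wide, 50 mm deep, top 52 mm above the plank), steel wire frame with plate slots behind it (the plates stand from 95 mm behind the paddle, up to 230 mm above the plank), a 305 mm steel post at the back with the cup arm. Origin: on the plank's top, 110 mm behind its front edge, under the middle of the front rail; axes parallel to those of corner: the tray slides out along -x.
- paddle_top (a point): Centre of the top face of the orange release paddle, 34 mm (along the rack's x) by 44 mm (along y), which stands on the front rail, 68 mm above the plank (118 mm above the table) when up. It may be clipped anywhere within 75 mm of the middle of the rail. Its axes are the rack's. Its centre lies 30 mm behind the back face of the tray's closed front panel; nothing tall stands within 90 mm behind or beside it.
- paddle: The orange paddle with its hidden steel stem and catch below. Origin: on top of the front rail, 16 mm under the centre of the paddle's top face when up; axes the rack's.
- release (a joint): Paddle travel, m: 0 up, 0.008 fully down. It is sprung: 1.8 N to start, 4.2 N fully down. The tray is let go at about 0.0045; the paddle comes up again when let go.
- tray_slide (a joint): Tray travel, m: 0 latched in, grows as the tray slides out towards the plank's front edge (along the rack's -x). Latched, it cannot be pulled out. Once released a spring pushes it out with 2 to 3 N at some 0.08 to 0.1 m/s, so that it reaches the plank's edge (travel 0.075) in about 0.9 s, and runs on to 0.14 if nothing stops it. It runs in guides and cannot be lifted.
- drip_tray: The blue drip tray, 230 mm deep, 0.3 to 0.6 kg, under the rack. Its flat upright front panel is 260 mm wide, 5 mm thick and stands in front of the rail, from 8 to 82 mm above the plank, so its top edge is 14 mm above the paddle when up and 22 mm above it fully pressed. Closed, there are 75 mm of free plank in front of it. Origin: same as the rack's when closed; axes the rack's.
- tray_front (a point): Middle of the top edge of the tray panel's front face, 82 mm above the plank; closed, it is 75 mm behind the plank's front edge and 35 mm in front of the paddle's centre.
- mug_green_mid (a point): Middle of the green plastic mug, the one nearest the post (68 mm wide, 84 mm long), which hangs by its handle on the rack's swing-out steel cup arm, about 185 mm above the plank (the mugs and the arm reach from 150 to 280 mm above it, over the left rear of the rack), and can swing. Leave alone.
- mug_yellow_mid (a point): Middle of the yellow plastic mug on the cup arm, same size. Leave alone.
- mug_red_mid (a point): Middle of the red plastic mug at the arm's free end, same size. Leave alone.
- plate: White ceramic plate, 170 mm across, standing on edge in the rack's slots. Origin at its centre. Leave alone.
- pot_lid: Steel pot lid, 160 mm across with a black knob, standing on edge in the rack's slots. Origin at its centre. Leave alone.
- spatula: Green and black silicone spatula, 230 mm long, lying on the right of the plank. Leave alone.
- soap: Yellow washing-up bottle, 60 mm across, 160 mm tall, standing on the plank beside the rack. Origin under its base. Leave alone.
- tumbler: Green tumbler, 72 mm across, 105 mm tall, standing on the plank on the other side of the rack. Origin under its base. Leave alone.

How it is judged (in metres and radians):
On the way, in this order (a step that is already met when the one before it is completed fails the run):
1. the paddle is pressed by a finger while the tray is still in (value of joint release above 0.003 m and contact force between the fingers and paddle above 0.5 N and value of joint tray_slide below 0.008 m).
2. the tray has popped out and is stopped by a finger (value of joint tray_slide above 0.01 m and x of tray_front in the frame of corner above 0 m and velocity of joint tray_slide between -0.01 and 0.01 m/s and contact force between the fingers and drip_tray between 0.5 and 15 N), for 0.3 s.
At the end, for the whole second after the job is handed in: The tray is released and out by at least 10 mm, its front panel has not passed the plank's front edge, it stands still (under 10 mm/s) with a finger pushing on it with 0.5 to 15 N, and every mug, the plate, lid, spatula, bottle and tumbler are within 20 mm of where they were (all of step 2 and distance of each of plate, pot_lid, spatula, soap, tumbler, mug_green_mid, mug_yellow_mid, mug_red_mid from where it was at the start of the episode below 0.02 m); the arm keeps its last pose, push and grip.
It fails at once if the tray's front panel slides out over the plank's front edge (x of tray_front in the frame of corner below 0 m).
It fails at once if the tray is gripped or hit hard (over 15 N from the fingers) (contact force between the fingers and drip_tray above 15 N).
It fails at once if a mug is knocked, moved or lifted (over 20 mm) (distance of any of mug_green_mid, mug_yellow_mid, mug_red_mid from where it was at the start of the episode above 0.02 m).
It fails at once if the plate, lid, spatula, bottle or tumbler is knocked, moved or lifted (over 20 mm) (distance of any of plate, pot_lid, spatula, soap, tumbler from where it was at the start of the episode above 0.02 m).
It also fails if it takes over 35 s, if anything falls off the work surface, if the arm or the gripper's body presses on something with over 40 N, if the wrist force passes 120 N, or if a joint passes its speed limit or range.

ROBOT

A 6-joint arm with a two-finger parallel gripper is mounted at the origin on the work surface. World frame = base frame: x ahead of the robot, y to its left, z up, the work surface at z = 0. Lengths are in m, angles in degrees, forces in N, time in s.
With the tool pointing down it reaches from about 0.375 to 0.9 m from the base axis. Payload 3.1 kg.
Tool frame: the origin (TCP) lies between the finger pads; the fingertips stand 11 mm ahead of it and the grasp point (between the pads) lies 8 mm behind it; z points along the fingers, y is the direction in which the jaws open and shut (so a half turn about z gives the same grasp; the last joint's range is limited). The gripper opens to 87 mm and grips with 3 to 60 N. Pads are 19 mm wide; open, the fingers measure 117 mm over their backs; the gripper's body (75 mm by 190 mm) begins 51 mm behind the grasp point.
Start: joints at [58.929, 30.224, 82.088, -0, 67.689, -10.227], TCP at [0.222, 0.584, 0.234] pointing down, gripper open.
Joint ranges: [-176.69, 176.69], [-43.24, 126.21], [12.49, 139.97], [-82, 262], [0, 151.66], [-163.58, 163.58]. Speed limits (degrees/s): [159.86, 159.86, 180, 180, 180, 180].

INTERFACE

Orientations are given as a 3x3 rotation matrix whose columns are the frame's x, y, z axes.
In Python, from rig import bot, vision gives the robot as it stands. The module is installed in compiled form; this text tells all that it offers.
- The arm moves only by the tool jog_arm, never from a script. Its argument "rows" is a list of rows, each an object with "dp": the shift along the tool's x, y, z in mm, a list of three; "turn": the turn, a rotation vector about the tool's x, y, z in degrees, a list of three; "grip": the opening, from 0 (shut) to 1 (fully open). A call has 1 to 10 rows; each row is the pose to reach, as a shift and turn from the pose commanded when the call began, along the tool's axes at that moment; what a row does not reach only later rows make up. A row lasts 1/10 s, in which the tool goes at most 50 mm and 8.59 degrees, less where a joint would pass 70% of its speed; a pose out of reach is approached as far as the arm can. A call with a gripper value outside its range is refused whole. The fingers move at their own pace and stop on an object; the grip force is fixed at half the most. Time passes only in rows, so rows that repeat a pose let the fingers close. It gives the time, the measured TCP pose, the force and the opening at its end, in the units of the state.
- bot.read_state(): the state, without advancing time (a new reading comes with each control period).
- vision.capture(name): name is "scene" or "top" or "wrist"; returns (picture, depth): 384x512x3 uint8, red, green, blue; 384x512 float32, m along the optical axis (not along the pixel's ray), 0 where there is no reading.
- vision.camera_info(name): a dict with "vertical_fov" (degrees; the focal length in pixels is half the picture's height over the tangent of half this angle, whatever the lens; pixels are square), "cx", "cy" (the principal point, pixels), "position" and "rotation" of the camera in the world. Camera axes: x right, y down, z forward; pixel columns grow to the right and rows downward; lengths in m; the calibration is good to about 2 mm. A picture is of the moment at which its call begins: read the wrist's pose just before it. camera_info takes no time and is no camera call; for the wrist camera it gives the pose at the moment of the call.
- bot.hand_in(): hands the job in, once; it reports no verdict.
The state is a dict: "time_s": time; "joint_positions": joint angles; "qvel": joint speeds; "tau": joint torques, N m; "position": TCP position; "tcp_rot": TCP orientation; "force": force on the tool from outside, world axes, zero at the start; "moment": the same for the moment, N m; "opening": opening from 0.0 (shut) to 1.0 (fully open).
Only numpy, scipy, OpenCV 4.12 (cv2) and the standard library are available. Lean on these libraries where they do the work, as an engineer would, in place of code of your own. Each camera call takes 0.05 s, during which the arm holds its last target.

## Working session

There is one attempt and no reset: what is moved stays moved. The work goes in short steps, Python scripts to look and compute and a tool call to move; the robot and the scene stay as the last step left them, time stands still between calls to the robot, and variables do not carry over. Pictures are saved under pics/ and viewed, and the job is handed in when it is done.

Besides the shell and the picture viewer there is one more tool, called after ">>>" as name([rows], argument=value, ...), one row to a line, values as JSON. jog_arm: Moves the arm, as the interface text tells. Its arguments: {"type":"object","properties":{"rows":{"type":"array"}},"required":["rows"]}

```bash
mkdir -p pics
python3 - <<'E'
from rig import bot, vision
import cv2
s=bot.read_state(); print(s)
for n in("scene","top"):
    p,d=vision.capture(n); cv2.imwrite(f"pics/{n}0.png",cv2.cvtColor(p,cv2.COLOR_RGB2BGR)); import numpy as np; np.save(f"{n}0.npy",d); print(n,vision.camera_info(n))
E
```

```text
{'time_s': 0.0, 'joint_positions': array([ 5.89286002e+01,  3.02776074e+01,  8.21586955e+01, -1.19708112e-03,
        6.76875619e+01, -1.02294188e+01]), 'qvel': array([-0.01663285,  0.01879466, -0.0465858 , -0.00927705, -0.00544117,
        0.02589291]), 'tau': array([ 6.38904676e-04, -4.40025795e+01, -1.76600486e+01,  6.33775955e-02,
        5.82684169e-02, -1.67870544e-04]), 'position': array([0.22199008, 0.58347396, 0.23257335]), 'tcp_rot': array([[-9.34567865e-01,  3.55783217e-01, -1.09918671e-03],
       [ 3.55784728e-01,  9.34566082e-01, -1.86165182e-03],
       [ 3.64918144e-04, -2.13091382e-03, -9.99997663e-01]]), 'force': array([ 0.53240501, -0.36082401, -0.25892939]), 'moment': array([-0.01309263,  0.01428067,  0.00362248]), 'opening': 0.9971331775508693}
scene {'vertical_fov': 56.36666373180755, 'cx': 255.8209259764533, 'cy': 195.01174661139854, 'position': array([ 0.97801717, -0.4805824 ,  1.04634764]), 'rotation': array([[ 0.79012371,  0.51194975, -0.33706376],
       [ 0.61283138, -0.6491078 ,  0.45066259],
       [ 0.01192588, -0.56264245, -0.82661433]])}
top {'vertical_fov': 56.31637944157239, 'cx': 255.51814843098563, 'cy': 194.5841787009153, 'position': array([0.55855876, 0.00247555, 1.22570481]), 'rotation': array([[ 0.02392354, -0.99755174,  0.06571297],
       [-0.99958101, -0.02279736,  0.01783471],
       [-0.01629297, -0.0661121 , -0.99767917]])}
```

View pics/scene0.png

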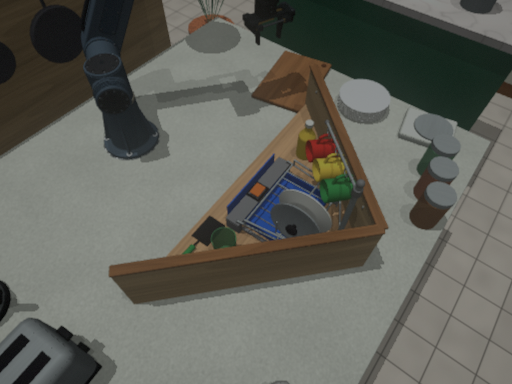

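View pics/top0.png

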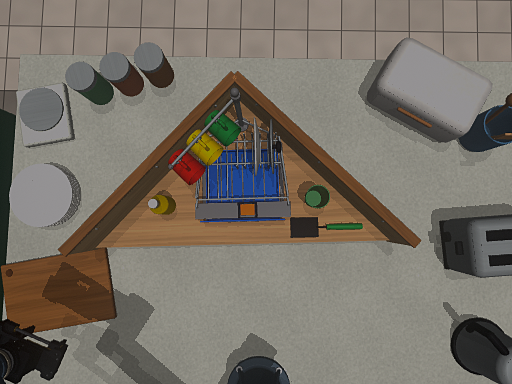

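The top view shows the paddle at about (248,210), the tray front edge at about row 219 and the plank's front edge at about row 246. The mugs are on the left, at (188–225, 120–170). Next I'll measure these.

```bash
cat > h.py <<'E'
import numpy as np
from rig import bot, vision
def ray(n,u,v,z=None,dep=None,ci=None):
    ci=ci or vision.camera_info(n); f=192/np.tan(np.radians(ci["vertical_fov"]/2))
    r=np.array([(u-ci["cx"])/f,(v-ci["cy"])/f,1.]); w=ci["rotation"]@r
    p=ci["position"]
    if z is not None: return p+w*(z-p[2])/w[2]
    return p+w*dep
E
python3 - <<'E'
from h import *
import cv2
t=cv2.imread("pics/top0.png")
c=t[190:260,180:310]; cv2.imwrite("pics/topc.png",cv2.resize(c,None,fx=6,fy=6,interpolation=cv2.INTER_CUBIC))
s=cv2.imread("pics/scene0.png")
c=s[140:260,200:310]; cv2.imwrite("pics/scc.png",cv2.resize(c,None,fx=5,fy=5,interpolation=cv2.INTER_CUBIC))
hsv=cv2.cvtColor(t,cv2.COLOR_BGR2HSV)
m=cv2.inRange(hsv,(8,170,120),(20,255,255)); m[:195]=0;m[230:]=0;m[:,:225]=0;m[:,270:]=0
ys,xs=np.nonzero(m); print(len(xs),xs.mean(),ys.mean(),xs.min(),xs.max(),ys.min(),ys.max())
print(ray("top",xs.mean(),ys.mean(),z=.118), cv2.minAreaRect(np.c_[xs,ys].astype(np.float32)))
d=np.load("top0.npy"); print(d[200:225,248])
print(vision.camera_info("wrist"))
E
```

```text
149 247.09395973154363 209.0201342281879 240 254 204 214
[0.58625833 0.04722021 0.118     ] ((247.0, 209.0), (10.0, 14.0), 90.0)
[1.1657984 1.164943  1.115106  1.117196  1.1078285 1.106435  1.1034188
 1.1075276 1.1053798 1.1069885 1.1094768 1.1069803 1.1055543 1.1085145
 1.109263  1.1225804 1.1239849 1.1178418 1.1608963 1.0965253 1.0888703
 1.133623  1.1724173 1.1728444 1.1738359]
{'vertical_fov': 64.78701466280987, 'cx': 250.9682582884213, 'cy': 192.08513472544402, 'position': array([0.15910804, 0.60896396, 0.38342824]), 'rotation': array([[ 0.35586853,  0.90596191,  0.22932642],
       [ 0.93453333, -0.34439727, -0.08965471],
       [-0.00224436,  0.24621847, -0.96921176]])}
```

View pics/topc.png

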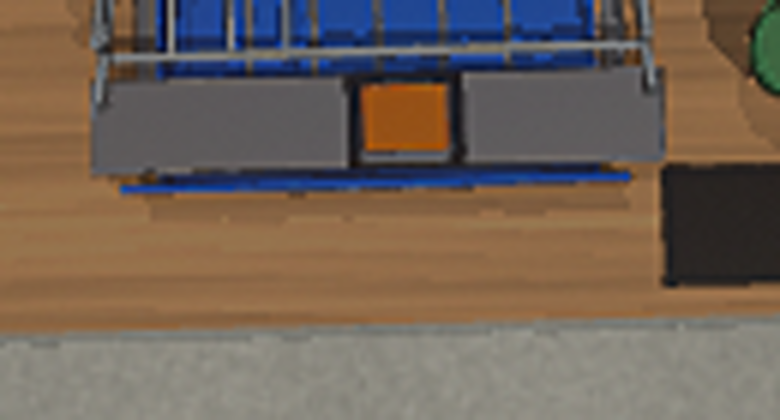

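View pics/scc.png

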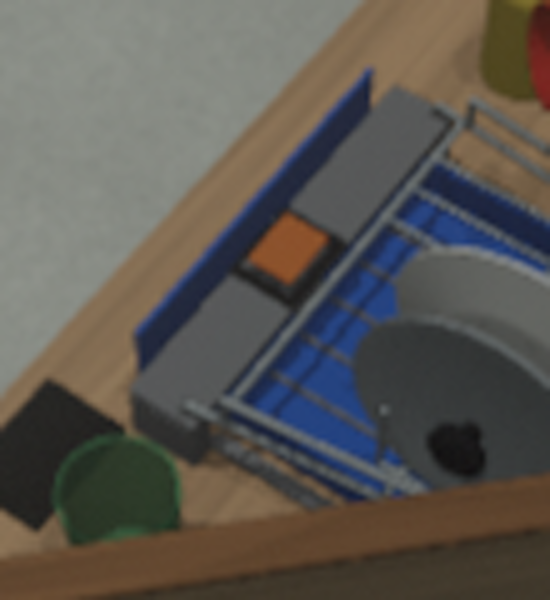

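Run:
```python
from h import *
P=lambda x,y,z: ray("top",180+(x+.5)/6-.5,190+(y+.5)/6-.5,z=z)
for nm,a,b,z in(("panel",(120,189),(631,176),.132),("edge",(0,333),(780,317),.05),("edge2",(0,333),(390,325),.05)):
    A,B=P(*a,z),P(*b,z); print(nm,A,B,np.degrees(np.arctan2(*(B-A)[:2])), np.linalg.norm(B-A), (A+B)/2)
pc=[(363,84),(449,84),(449,152),(363,153)]
q=np.array([P(*c,.118) for c in pc]);print(q,q.mean(0))
Q=lambda x,y,z: ray("scene",200+(x+.5)/5-.5,140+(y+.5)/5-.5,z=z)
for c in [(292,212),(335,243),(292,288),(247,258)]: print(Q(*c,.118))
print("sc mean",np.mean([Q(*c,.118) for c in [(292,212),(335,243),(292,288),(247,258)]],0))
print("scene panel",Q(371,70,.132),Q(137,333,.132))
```

```text
panel [0.54575087 0.1906103  0.132     ] [ 0.55855298 -0.06855309  0.132     ] 177.17200953208425 0.2594793992614432 [0.55215193 0.0610286  0.132     ]
edge [0.4650824  0.26751425 0.05      ] [ 0.48432867 -0.15584404  0.05      ] 177.39707174117495 0.42379554771505035 [0.47470553 0.05583511 0.05      ]
edge2 [0.4650824  0.26751425 0.05      ] [0.47473142 0.05526572 0.05      ] 177.39707174117495 0.21246774785204575 [0.46990691 0.16138999 0.05      ]
[[0.6025472  0.06933228 0.118     ]
 [0.60357821 0.02501367 0.118     ]
 [0.56862006 0.0241699  0.118     ]
 [0.56705517 0.06838171 0.118     ]] [0.58545016 0.04672439 0.118     ]
[0.57396636 0.06985423 0.118     ]
[0.6103164  0.06743474 0.118     ]
[0.60987557 0.02322786 0.118     ]
[0.57364588 0.02371069 0.118     ]
sc mean [0.59195105 0.04605688 0.118     ]
scene panel [0.54957275 0.18797763 0.132     ] [ 0.56189102 -0.06827048  0.132     ]
```

```bash
cat >> h.py <<'E'
from scipy.spatial.transform import Rotation as R
def plan(xyz,yaw=2.75):
    s=bot.read_state(); p=s["position"];M=s["tcp_rot"]
    x=np.radians(yaw); Y=np.array([np.cos(x),np.sin(x),0]); Z=np.array([0,0,-1.]); T=np.c_[np.cross(Y,Z),Y,Z]
    print(s["time_s"],p,"dp",(M.T@(np.array(xyz)-p)*1000).round(1),"turn",R.from_matrix(M.T@T).as_rotvec(degrees=True).round(2),"op",s["opening"],"F",s["force"].round(2))
E
python3 -c "
from h import *
plan([.553,.0445,.27])"
```

```text
0.1 [0.22201067 0.58355727 0.23268134] dp [-501.1 -386.1  -36.7] turn [-1.10e-01  5.00e-02  6.64e+01] op 0.9994778648564222 F [-0.69  0.13  0.55]
```

>>> jog_arm([
  {"dp":[0,0,-45],"turn":[0,0,8],"grip":0.69},
  {"dp":[-40,-30,-55],"turn":[0,0,16],"grip":0.69},
  {"dp":[-80,-60,-55],"turn":[0,0,24],"grip":0.69},
  {"dp":[-120,-90,-55],"turn":[0,0,32],"grip":0.69},
  {"dp":[-160,-120,-55],"turn":[0,0,40],"grip":0.69},
  {"dp":[-200,-150,-55],"turn":[0,0,48],"grip":0.69},
  {"dp":[-240,-180,-55],"turn":[0,0,56],"grip":0.69},
  {"dp":[-280,-210,-55],"turn":[0,0,64],"grip":0.69},
  {"dp":[-320,-240,-55],"turn":[0,0,66.4],"grip":0.69},
  {"dp":[-350,-270,-55],"turn":[0,0,66.4],"grip":0.69},
])

```text
time_s: 1.1
position: [0.4548, 0.2051, 0.2884]
tcp_rot: [[-0.046, 0.999, 0.001], [0.999, 0.046, -0.0], [-0.0, 0.001, -1.0]]
force: [0.9, -0.2, 0.9]
opening: 0.689
```

```bash
python3 -c "
from h import *
plan([.553,.0445,.26])"
```

```text
1.1 [0.45482771 0.20505504 0.28841554] dp [-164.9   90.6   28.5] turn [ 0.04  0.01 -0.09] op 0.6885924361964281 F [ 0.87 -0.2   0.87]
```

>>> jog_arm([
  {"dp":[-40,20,0],"turn":[0,0,0],"grip":0.69},
  {"dp":[-80,44,5],"turn":[0,0,0],"grip":0.69},
  {"dp":[-120,66,15],"turn":[0,0,0],"grip":0.69},
  {"dp":[-150,82,25],"turn":[0,0,0],"grip":0.69},
  {"dp":[-163,90,28],"turn":[0,0,0],"grip":0.69},
  {"dp":[-163,90,28],"turn":[0,0,0],"grip":0.69},
  {"dp":[-163,90,28],"turn":[0,0,0],"grip":0.69},
])

```text
time_s: 1.8
position: [0.5503, 0.0497, 0.2604]
tcp_rot: [[-0.048, 0.999, -0.001], [0.999, 0.048, 0.001], [0.001, -0.001, -1.0]]
force: [0.1, -0.1, -0.7]
opening: 0.693
```

Run:
```python
from h import *
import cv2
plan([.553,.0445,.26])
for n in("wrist","scene"):
    ci=vision.camera_info(n);p,d=vision.capture(n); p=cv2.cvtColor(p,cv2.COLOR_RGB2BGR); cv2.imwrite(f"pics/{n}1.png",p); np.save(n+"1.npy",d); print(ci)
cv2.imwrite("pics/sc1.png",cv2.resize(p[90:230,190:340],None,fx=4,fy=4,interpolation=cv2.INTER_CUBIC))
```

```text
1.8 [0.55025562 0.04970617 0.2604398 ] dp [-5.3  2.5  0.4] turn [-0.08 -0.06  0.01] op 0.6933452318447366 F [ 0.13 -0.08 -0.65]
{'vertical_fov': 64.78701466280987, 'cx': 250.9682582884213, 'cy': 192.08513472544402, 'position': array([0.54666495, 0.11772951, 0.41124482]), 'rotation': array([[ 0.99883945,  0.04693618,  0.01080455],
       [ 0.04815232, -0.96827259, -0.24521328],
       [-0.00104763,  0.24544896, -0.96940895]])}
{'vertical_fov': 56.36666373180755, 'cx': 255.8209259764533, 'cy': 195.01174661139854, 'position': array([ 0.97801717, -0.4805824 ,  1.04634764]), 'rotation': array([[ 0.79012371,  0.51194975, -0.33706376],
       [ 0.61283138, -0.6491078 ,  0.45066259],
       [ 0.01192588, -0.56264245, -0.82661433]])}
```

View pics/wrist1.png

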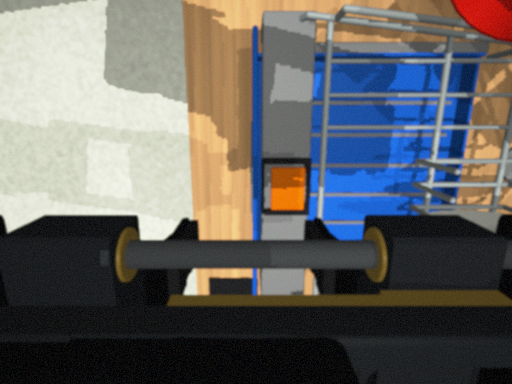

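View pics/sc1.png

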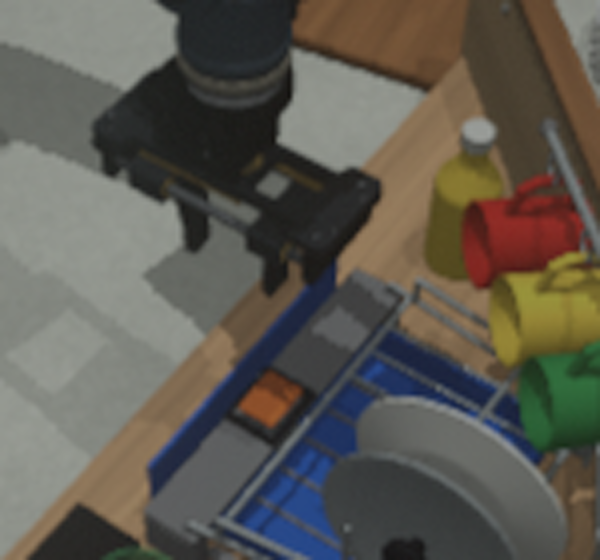

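In the wrist view the paddle's top face is at about (272–305, 166–211) and the blue panel edge at u≈253–261. In the scene crop the fingers hang high above the rack and clear of the mugs.

Run:
```python
from h import *
import cv2
w=cv2.imread("pics/wrist1.png");cv2.imwrite("pics/w1c.png",cv2.resize(w[140:300,180:340],None,fx=5,fy=5,interpolation=cv2.INTER_CUBIC)[:600])
d=np.load("wrist1.npy")
ci=vision.camera_info("wrist")
for u,v in [(288,188),(275,170),(302,170),(302,207),(275,207)]:
    print(u,v,ray("wrist",u,v,z=.118,ci=ci),ray("wrist",u,v,dep=d[v,u],ci=ci))
for u,v in [(253,188),(256,120),(253,120),(262,188)]: print("panel",ray("wrist",u,v,z=.132,ci=ci))
```

```text
288 188 [0.58672547 0.05007631 0.118     ] [0.58670566 0.05010981 0.11814391]
275 170 [0.57250693 0.06758249 0.118     ] [0.57253614 0.0675258  0.11767267]
302 170 [0.599017   0.06890647 0.118     ] [0.59908416 0.06884336 0.11762587]
302 207 [0.60248676 0.03103107 0.118     ] [0.60276227 0.03060241 0.11655988]
275 207 [0.57514392 0.02966566 0.118     ] [0.57504538 0.02996898 0.11900337]
panel [0.5515796  0.05167673 0.132     ]
panel [0.55103384 0.11459527 0.132     ]
panel [0.5483396  0.11446069 0.132     ]
panel [0.56012155 0.05210331 0.132     ]
```

View pics/w1c.png

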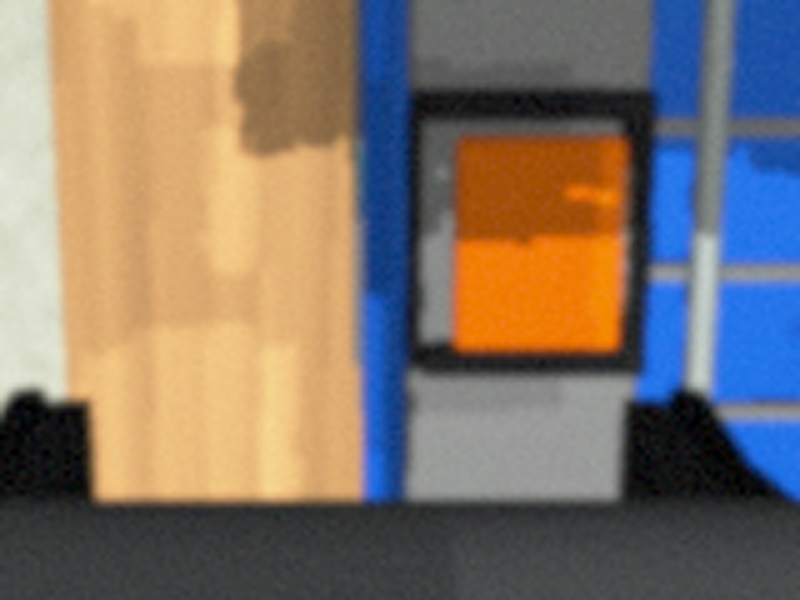

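>>> jog_arm([
  {"dp":[-3,2,30],"turn":[0,0,0],"grip":0.69},
  {"dp":[-3,2,60],"turn":[0,0,0],"grip":0.69},
  {"dp":[-3,2,90],"turn":[0,0,0],"grip":0.69},
  {"dp":[-3,2,108],"turn":[0,0,0],"grip":0.69},
  {"dp":[-3,2,117],"turn":[0,0,0],"grip":0.69},
  {"dp":[-3,2,120],"turn":[0,0,0],"grip":0.69},
  {"dp":[-3,2,120],"turn":[0,0,0],"grip":0.69},
  {"dp":[-3,2,120],"turn":[0,0,0],"grip":0.69},
])

```text
time_s: 2.7
position: [0.554, 0.0461, 0.1417]
tcp_rot: [[-0.049, 0.999, 0.002], [0.999, 0.049, -0.0], [-0.0, 0.002, -1.0]]
force: [-0.4, -1.3, 0.2]
opening: 0.688
```

Run:
```python
from h import *
import cv2
plan([.552,.0465,.135])
for n in("wrist","scene"):
    p,d=vision.capture(n); p=cv2.cvtColor(p,cv2.COLOR_RGB2BGR); cv2.imwrite(f"pics/{n}2.png",p); np.save(n+"2.npy",d)
cv2.imwrite("pics/sc2.png",cv2.resize(p[110:230,190:330],None,fx=5,fy=5,interpolation=cv2.INTER_CUBIC))
```

```text
2.7 [0.55401686 0.04606178 0.14172447] dp [ 0.5 -2.   6.7] turn [0.13 0.02 0.03] op 0.6883553161481902 F [-0.37 -1.29  0.23]
```

View pics/wrist2.png

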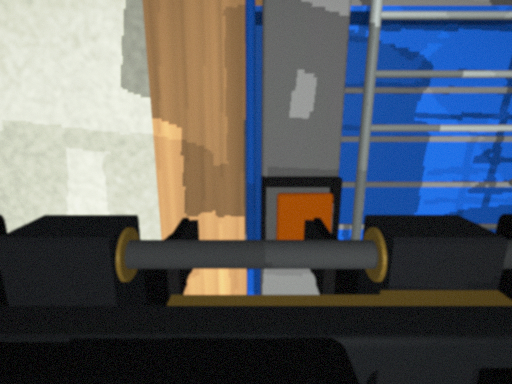

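View pics/sc2.png

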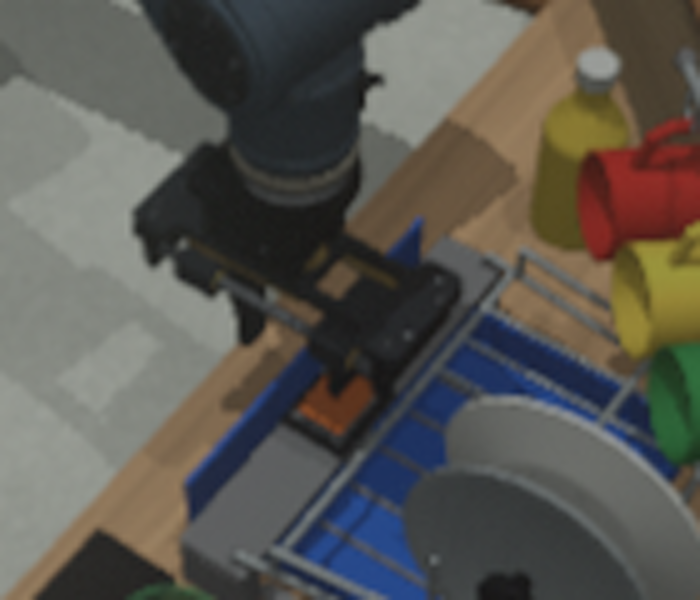

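>>> jog_arm([
  {"dp":[0,-1,5],"turn":[0,0,0],"grip":0.69},
  {"dp":[0,-1,9],"turn":[0,0,0],"grip":0.69},
  {"dp":[0,-1,11],"turn":[0,0,0],"grip":0.69},
  {"dp":[0,-1,12],"turn":[0,0,0],"grip":0.69},
  {"dp":[0,-1,13],"turn":[0,0,0],"grip":0.69},
  {"dp":[0,-1,14],"turn":[0,0,0],"grip":0.69},
  {"dp":[0,-1,14],"turn":[0,0,0],"grip":0.69},
])

```text
time_s: 3.5
position: [0.5519, 0.0458, 0.1266]
tcp_rot: [[-0.048, 0.999, -0.001], [0.999, 0.048, -0.0], [-0.0, -0.001, -1.0]]
force: [-1.6, -0.5, 4.1]
opening: 0.691
```

>>> jog_arm([
  {"dp":[0,0,1],"turn":[0,0,0],"grip":0.69},
  {"dp":[0,0,2],"turn":[0,0,0],"grip":0.69},
  {"dp":[0,0,3],"turn":[0,0,0],"grip":0.69},
  {"dp":[0,0,4],"turn":[0,0,0],"grip":0.69},
  {"dp":[0,0,4],"turn":[0,0,0],"grip":0.69},
  {"dp":[0,0,4],"turn":[0,0,0],"grip":0.69},
  {"dp":[0,0,4],"turn":[0,0,0],"grip":0.69},
  {"dp":[0,0,4],"turn":[0,0,0],"grip":0.69},
])

```text
time_s: 4.3
position: [0.5519, 0.0458, 0.1224]
tcp_rot: [[-0.048, 0.999, -0.001], [0.999, 0.048, -0.0], [0.0, -0.001, -1.0]]
force: [-3.1, -1.7, 1.3]
opening: 0.688
```

Run:
```python
from h import *
import cv2
plan([.552,.0465,.1225])
for n in("wrist","scene"):
    p,d=vision.capture(n); p=cv2.cvtColor(p,cv2.COLOR_RGB2BGR); cv2.imwrite(f"pics/{n}3.png",p); np.save(n+"3.npy",d)
cv2.imwrite("pics/sc3.png",cv2.resize(p[110:230,190:330],None,fx=5,fy=5,interpolation=cv2.INTER_CUBIC))
plan([.552,.0465,.1225])
```

```text
4.3 [0.55188938 0.04577528 0.12236286] dp [ 0.7  0.1 -0.1] turn [-0.05 -0.    0.01] op 0.6878687859474711 F [-3.08 -1.67  1.34]
4.4 [0.55187776 0.04579784 0.12237188] dp [ 0.7  0.2 -0.1] turn [-0.05 -0.    0.01] op 0.6919368519921287 F [-2.62 -1.69  1.45]
```

View pics/wrist3.png

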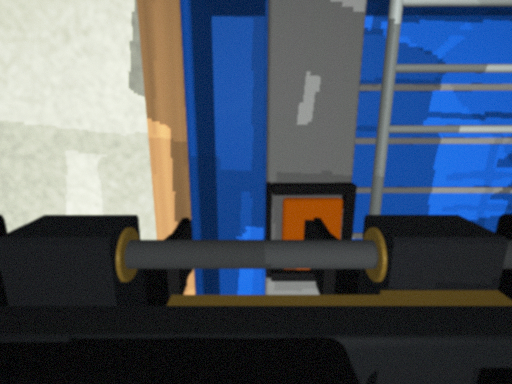

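View pics/sc3.png

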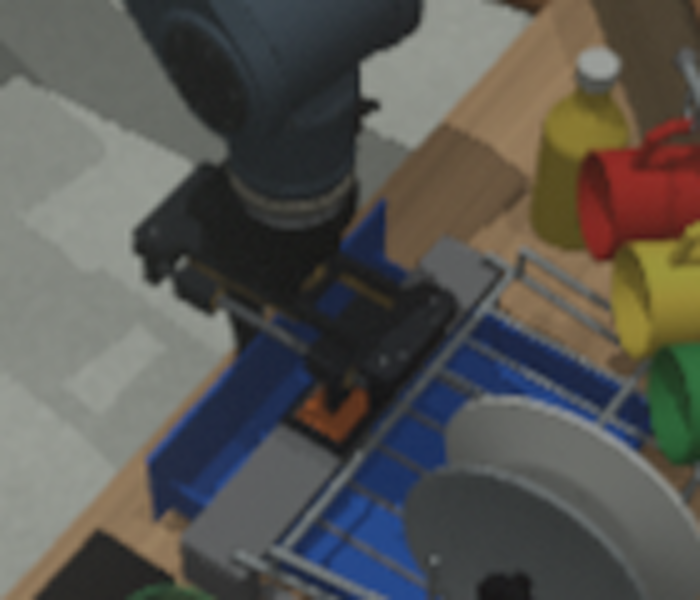

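The tray has popped out and rests on the front finger, with the panel edge at u≈188 in the wrist view and plank still visible in front of it. I'll hold for 0.6 s and check that it stays still.

>>> jog_arm([
  {"dp":[0,0,0],"turn":[0,0,0],"grip":0.69},
  {"dp":[0,0,0],"turn":[0,0,0],"grip":0.69},
  {"dp":[0,0,0],"turn":[0,0,0],"grip":0.69},
  {"dp":[0,0,0],"turn":[0,0,0],"grip":0.69},
  {"dp":[0,0,0],"turn":[0,0,0],"grip":0.69},
  {"dp":[0,0,0],"turn":[0,0,0],"grip":0.69},
])

```text
time_s: 5.0
position: [0.5519, 0.0458, 0.1224]
tcp_rot: [[-0.048, 0.999, -0.001], [0.999, 0.048, 0.0], [0.0, -0.001, -1.0]]
force: [-3.5, -2.7, 1.6]
opening: 0.687
```

Run:
```python
from h import *
import cv2
plan([.552,.0465,.1225])
a=cv2.imread("pics/wrist3.png")
ci=vision.camera_info("wrist");p,d=vision.capture("wrist");p=cv2.cvtColor(p,cv2.COLOR_RGB2BGR);cv2.imwrite("pics/wrist4.png",p)
for n,i in(("before",a),("now",p)):
    h=cv2.cvtColor(i,cv2.COLOR_BGR2HSV); b=cv2.inRange(h,(100,120,40),(130,255,255)); print(n,[int(np.nonzero(b[v])[0].min()) for v in(60,120,180)])
    b0=np.nonzero(b[120])[0].min(); print(ray("wrist",b0,120,z=.132,ci=ci))
s,_=vision.capture("scene"); s=cv2.cvtColor(s,cv2.COLOR_RGB2BGR); o=cv2.imread("pics/scene0.png")
dm=cv2.absdiff(s,o).max(2); cv2.imwrite("pics/diff.png",cv2.resize(np.hstack([s[100:270,180:390],cv2.cvtColor(dm,cv2.COLOR_GRAY2BGR)[100:270,180:390]]),None,fx=1.9,fy=1.9))
```

```text
5.0 [0.55190042 0.04578551 0.1224455 ] dp [ 0.7  0.1 -0.1] turn [-0.04 -0.    0.01] op 0.6865273366879144 F [-3.48 -2.65  1.61]
before [184, 187, 190]
[0.51926982 0.11039456 0.132     ]
now [184, 187, 190]
[0.51926982 0.11039456 0.132     ]
```

View pics/diff.png

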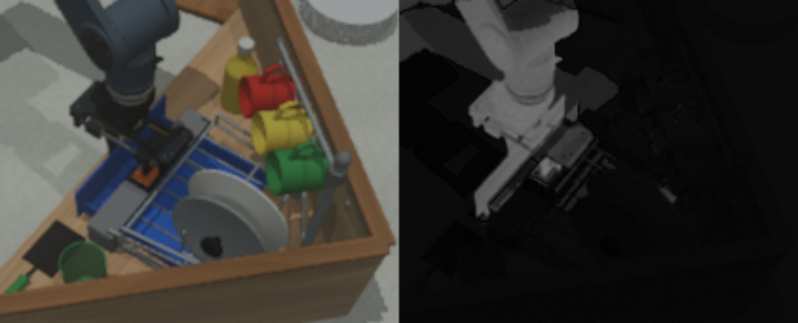

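The tray is still, about 30 mm out and 43 mm short of the plank edge. The difference picture shows no change at the mugs or dishes.

```bash
python3 -c "
from rig import bot
print(bot.hand_in())"
```

```text
the job is handed in; nothing more can be done
None
```

I pressed the orange paddle with the back fingertip, and the tray popped out onto the front finger, which is still holding it. The job is handed in, but `hand_in()` reports no verdict.

- **Tray position:** it is out by about 30 mm, with its front panel about 43 mm behind the plank's front edge. In two wrist pictures 0.6 s apart the panel edge did not move by a pixel.
- **Push:** the wrist sensor reads about 3.5 N along the tray's slide direction, which is within the 0.5 to 15 N limit. I only read the force at the end of each move, so the peak as the tray hit the finger was not seen.
- **Other objects:** comparing the scene before and after shows no change at the mugs, plate, lid, spatula, bottle or tumbler.
- **Unexplained reading:** the sensor also showed about 2.7 N sideways, along y. It could be sensor drift or friction; I did not look into it.

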